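# Put the drawer oddments back in their fitted trays

### The arm

A 6-joint arm with a two-finger parallel gripper is mounted at the origin on a cart in front of the work surface, level with it; the furniture and walls round the work are solid. World frame = base frame: x ahead of the robot, y to its left, z up, the work surface at z = 0. Lengths are in mm, angles in rad, forces in N, time in s.
With the tool pointing down it reaches from about 400 to 925 mm from the base axis. Payload 12.5 kg.
Tool frame: the origin (TCP) lies on the centre line of the jaws, within the pads' length; the fingertips stand 19 mm ahead of it and the grasp point (between the pads) is the TCP; z points along the fingers, y is the line along which they close (so a half turn about z gives the same grasp; the last joint's range is limited). The gripper opens to 95 mm and grips with 3 to 60 N. Pads are 20 mm wide; open, the fingers measure 119 mm over their backs; the gripper's body (75 mm by 180 mm) begins 59 mm behind the grasp point.
Start: joints at [1.173, 0.491, 1.559, -0, 1.092, -0.106], TCP at [179.781, 598.605, 197.161] pointing down, gripper open.
Joint ranges: [-3.1, 3.1], [-0.84, 2.19], [0.05, 2.79], [-1.13, 4.28], [0.06, 2.93], [-2.69, 2.69]. Speed limits (rad/s): [2.22, 2.22, 2.79, 3.14, 3.14, 3.14].

### API

Orientations are given as [roll, pitch, yaw] about the fixed x, y, z axes, in that order (R = Rz(yaw) Ry(pitch) Rx(roll)).
In Python, from cell import state, read_camera, job_done gives the robot as it stands.
- The arm moves only by the tool arm_command, never from a script. Its argument "deltas" is a list of rows, each an object of numbers: "dx", "dy", "dz": the shift along the world's x, y, z in m; "yaw": the turn about the world's z in degrees. In form: [{"dx": .., "dy": .., "dz": .., "yaw": ..}, ...]. A call has 1 to 20 rows; each row shifts and turns the commanded pose from where the row before left it; what a row does not reach is not made up. A row lasts 1/10 s, in which the tool goes at most 50 mm and 8.59 degrees, less where a joint would pass 70% of its speed; a pose out of reach is approached as far as the arm can. A call with a gripper value outside its range is refused whole. "gripper" is the finger opening in m, from 0 to 0.0951, set as the call begins (left out, the last holds). The fingers move at their own pace and stop on an object; the grip force is fixed at half the most. Time passes only in rows, so rows that do not move let the fingers close. It gives the time, the measured TCP pose, the force, the opening and the grip force at its end, in the units of the state.
- state(): the state, without advancing time (a new reading comes with each control period).
- read_camera(name): name is "scene" or "top" or "wrist"; returns a dict with "color" (420x560x3 uint8, red, green, blue), "range_z" (420x560 float32, mm along the optical axis (not along the pixel's ray), 0 where there is no reading), "fx", "fy", "cx", "cy" (pixels), "extrinsics" (4x4, takes a point from camera to world coordinates). Camera axes: x right, y up, looking along -z (the intrinsics and any distortion apply to the point x, -y, -z); pixel columns grow to the right and rows downward; lengths in mm; the calibration is good to about 2 mm. A picture is of the moment at which its call begins.
- job_done(): hands the job in; it is judged then, once.
The state is a dict: "t": time; "joints": joint angles; "qvel": joint speeds; "tau": joint torques, N m; "eef_pos": TCP position; "tcp_rot": TCP orientation; "ft_force": force on the tool from outside, world axes, zero at the start; "moment": the same for the moment, N m; "opening": opening from 0.0 (shut) to 1.0 (fully open); "grip_force": force on a finger pad.
Only numpy, scipy, OpenCV 4.12 (cv2) and the standard library are available. Lean on these libraries where they do the work, as an engineer would, in place of code of your own. Each camera call takes 0.05 s, during which the arm holds its last target. There are 200 camera calls.

### The job

Put each of the four oddments into the wooden tray made for its shape and size: the dropper bottle in the small round tray, the tin in the large round tray, the matchbox in the oblong tray and the clothes peg in the long narrow tray, each flat on the floor of its tray and inside the rim. Keep the bottle and the tin upright all the time, and leave the tape roll and the jam jar where they are.

Things in the scene. Friction and masses are not known exactly. Their poses are not given: they have to be found in the camera images.
- dropper: small upright amber dropper bottle, loose, about 70 g, 102 mm tall: round body 33 mm across up to 65 mm high, then a dark 24 mm collar to 77 mm and a 13 mm rubber bulb on top. Origin: centre of its underside; z up along the bottle
- tin: upright round food tin with a paper label, loose, about 180 g, 57 mm across and 72 mm tall. Origin: centre of its underside; z up
- matchbox: closed matchbox lying flat, loose, about 20 g, 56 mm long (its x axis), 39 mm wide (its y axis; grip it across this) and 15 mm high; its drawer is fast. Origin: centre of its underside; z up
- peg: purple clothes peg lying flat, one rigid piece, loose, about 12 g, 72 mm long (its y axis), 15 mm wide (its x axis; grip it across this) and 12 mm high. Origin: centre of its underside; z up
- tray_small_round: fixed shallow tray of dark wood with a light cork floor 3 mm thick, surrounded by a rim 5 mm wide that stands 7 mm above the worktop (so 4 mm above the floor). Origin: centre of its underside, on the worktop; z up. Round recess 50 mm across, outside 60 mm: for the dropper bottle
- tray_large_round: fixed shallow tray of dark wood with a light cork floor 3 mm thick, surrounded by a rim 5 mm wide that stands 7 mm above the worktop (so 4 mm above the floor). Origin: centre of its underside, on the worktop; z up. Round recess 74 mm across, outside 84 mm: for the tin
- tray_oblong: fixed shallow tray of dark wood with a light cork floor 3 mm thick, surrounded by a rim 5 mm wide that stands 7 mm above the worktop (so 4 mm above the floor). Origin: centre of its underside, on the worktop; z up. Rectangular recess 72 mm along its x axis by 54 mm along its y axis, outside 82 x 64 mm: for the matchbox, long side along x
- tray_slot: fixed shallow tray of dark wood with a light cork floor 3 mm thick, surrounded by a rim 5 mm wide that stands 7 mm above the worktop (so 4 mm above the floor). Origin: centre of its underside, on the worktop; z up. Long narrow rectangular recess 88 mm along its y axis by 31 mm along its x axis, outside 98 x 41 mm: for the clothes peg, lying along y
- tape_roll: roll of beige tape lying flat, 103 mm across and 25 mm high, loose; not to be moved. Origin: centre of its underside
- jam_jar: glass jam jar with a red lid, 70 mm across and 86 mm tall, loose; not to be moved. Origin: centre of its underside

How it is judged (in metres and radians):
At the end, for the whole second after the job is handed in: The dropper bottle, tin, matchbox and peg each lie or stand within 14 mm (horizontally) of the centre of their own tray, with the underside within 2.5 mm of the tray's floor, tilted less than 0.1 rad, and at rest (horizontal distance between dropper and tray_small_round below 0.014 m and z of dropper in the frame of tray_small_round below 0.0055 m and angle between each of dropper, tin, matchbox, peg's own z axis and vertical below 0.1 rad and linear speed of each of dropper, tin, matchbox, peg below 0.02 m/s and angular speed of each of dropper, tin, matchbox, peg below 0.2 rad/s and horizontal distance between tin and tray_large_round below 0.014 m and z of tin in the frame of tray_large_round below 0.0055 m and horizontal distance between matchbox and tray_oblong below 0.014 m and z of matchbox in the frame of tray_oblong below 0.0055 m and horizontal distance between peg and tray_slot below 0.014 m and z of peg in the frame of tray_slot below 0.0055 m); the robot touches nothing.
It fails at once if the dropper bottle or the tin is tipped more than 0.6 rad (angle between any of dropper, tin's own z axis and vertical above 0.6 rad).
It fails at once if the tape roll or the jam jar is moved by more than 25 mm (distance of any of tape_roll, jam_jar from where it was at the start of the episode above 0.025 m).
It also fails if it takes over 109 s, if anything falls off the work surface, if the arm or the gripper's body presses on something with over 40 N, if the wrist force passes 120 N, or if a joint passes its speed limit or range.

## Working session

There is one attempt and no reset: what is moved stays moved. The work goes in short steps, Python scripts to look and compute and a tool call to move; the robot and the scene stay as the last step left them, time stands still between calls to the robot, and variables do not carry over. Pictures are saved under pics/ and viewed, at most 14 in all, crops included, and the job is handed in when it is done.

Besides the shell and the picture viewer there is one more tool, called by a JSON object that holds its "name" and its "arguments", one argument or row to a line. arm_command: Moves the arm, as the interface text tells. Its arguments: {"type":"object","properties":{"deltas":{"type":"array"},"gripper":{"type":"number"}},"required":["deltas"]}

```bash
mkdir -p pics; cat > h.py <<'E'
import numpy as np, cv2
from cell import state, read_camera, job_done
def snap(name, fn=None):
    c=read_camera(name)
    if fn: cv2.imwrite('pics/'+fn, cv2.cvtColor(c['color'],cv2.COLOR_RGB2BGR))
    return c
def ray(c,u,v,z):
    E=np.array(c['extrinsics']); d=E[:3,:3]@np.array([(u-c['cx'])/c['fx'],-(v-c['cy'])/c['fy'],-1.])
    o=E[:3,3]; return o+d*(z-o[2])/d[2]
def cloud(c):
    v,u=np.mgrid[:420,:560]; r=c['range_z']; E=np.array(c['extrinsics'])
    p=np.stack([(u-c['cx'])/c['fx']*r,-(v-c['cy'])/c['fy']*r,-r],-1)
    w=p@E[:3,:3].T+E[:3,3]; w[r==0]=np.nan; return w
E
python3 - <<'E'
from h import *
import pickle
for n in ('top','scene'):
    c=snap(n,n+'0.png'); pickle.dump(c,open(n+'0.pkl','wb'))
    print(n,{k:c[k] for k in c if k not in('color','range_z')}, (c['range_z']==0).mean())
print(state())
E
```

```text
top {'fx': 422.3486153008687, 'fy': 422.3486153008687, 'cx': 283.62061822937363, 'cy': 210.14225561710074, 'extrinsics': array([[ 1.88025014e-02,  9.94829572e-01, -9.98027462e-02,
         3.89886807e+02],
       [-9.99592976e-01,  2.08463828e-02,  1.94759148e-02,
         2.03097360e+01],
       [ 2.14557423e-02,  9.93959281e-02,  9.94816617e-01,
         9.79561140e+02],
       [ 0.00000000e+00,  0.00000000e+00,  0.00000000e+00,
         1.00000000e+00]])} 0.00405187074829932
scene {'fx': 384.83321143677415, 'fy': 384.83321143677415, 'cx': 276.16359422381413, 'cy': 211.51458510934438, 'extrinsics': array([[ 8.86339911e-01,  2.60738387e-01, -3.82644817e-01,
         1.53577574e+02],
       [-4.62616605e-01,  4.63523844e-01, -7.55732441e-01,
        -6.77294131e+02],
       [-1.96834620e-02,  8.46853671e-01,  5.31461590e-01,
         5.19352874e+02],
       [ 0.00000000e+00,  0.00000000e+00,  0.00000000e+00,
         1.00000000e+00]])} 0.004047619047619047
{'t': 0.1, 'joints': array([ 1.17336035e+00,  4.91518047e-01,  1.55938167e+00, -1.69581489e-06,
        1.09171409e+00, -1.05589067e-01]), 'qvel': array([-0.00175968, -0.00131644, -0.00223755, -0.00033636,  0.00066825,
       -0.00081367]), 'tau': array([ 3.49224727e-03, -6.13628197e+01, -2.58608615e+01,  6.94485102e-02,
        4.69749235e-02, -5.45788055e-05]), 'eef_pos': array([179.70749916, 598.36394313, 196.61089415]), 'tcp_rot': array([-3.14057703e+00, -1.06126348e-04,  2.84974647e+00]), 'ft_force': array([-0.37337641,  0.25443143, -0.12325016]), 'moment': array([0.01727478, 0.03365857, 0.00931803]), 'grip_force': 0.0, 'opening': 0.9981455977563237}
```

View pics/top0.png

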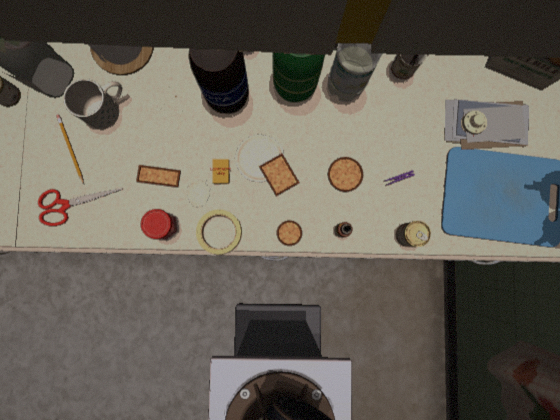

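View pics/scene0.png

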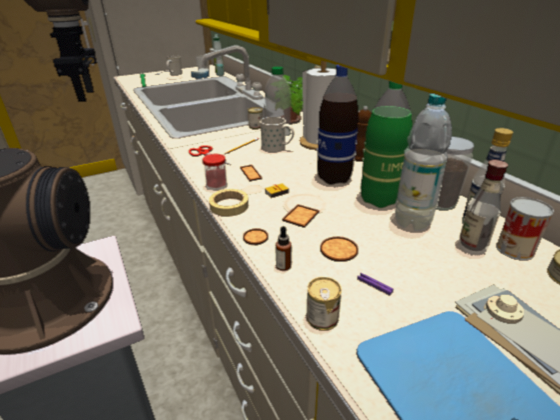

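Top view: the slot tray is at (159,176), matchbox (221,171), oblong tray (279,174), large round tray (345,174), peg (399,178), small round tray (289,233), dropper (344,229), tin (413,234), tape (219,232) and jar (157,224). The scene view agrees, with the arm off to the left.

```bash
python3 - <<'E'
from h import *
import pickle
c=pickle.load(open('top0.pkl','rb')); W=cloud(c)
hsv=cv2.cvtColor(c['color'],cv2.COLOR_RGB2HSV)
for n,(u,v) in dict(slot=(159,176),mb=(221,171),obl=(279,174),lr=(345,174),peg=(399,178),sr=(289,233)).items():
    print(n,hsv[v,u],W[v,u].round(1))
    h=hsv[v,u].astype(int)
    lo,hi=((5,90,60),(18,255,255))
    if n=='mb': lo,hi=(15,150,90),(30,255,255)
    if n=='peg': lo,hi=(120,60,40),(165,255,255)
    m=cv2.inRange(hsv,lo,hi); k=np.zeros_like(m); cv2.rectangle(k,(u-28,v-28),(u+28,v+28),255,-1); m&=k
    m=cv2.morphologyEx(m,cv2.MORPH_CLOSE,np.ones((3,3)))
    cs=max(cv2.findContours(m,0,1)[0],key=cv2.contourArea)
    z={'mb':15,'peg':12}.get(n,3)
    P=np.array([ray(c,*p[0],z)[:2] for p in cs],np.float32)
    r=cv2.minAreaRect(P); print('   rect',np.round(r[0],1),np.round(r[1],1),round(r[2],1),len(cs))
for n,(u,v,h) in dict(dropper=(344,229,97),tin=(413,234,72),tape=(219,232,25),jar=(157,224,86)).items():
    A=W[v-30:v+30,u-28:u+28].reshape(-1,3)
    s=A[(A[:,2]>(h*.9 if n!='dropper' else 55))&(A[:,2]<h+12)]
    mm=(s.min(0)+s.max(0))/2
    print(n,len(s),mm.round(1),(s.max(0)-s.min(0)).round(1),s.mean(0).round(1))
t=W[200,330:390]; print('table z',np.nanmedian(t[:,2]))
# obstacles: things higher than 20 within reach
ok=(W[...,2]>30)&(W[...,1]<450)&(W[...,1]>-400)&(W[...,0]>300)
import collections
n,l,s,ce=cv2.connectedComponentsWithStats(ok.astype(np.uint8))
for i in range(1,n):
    if s[i,4]>60:
        q=W[l==i]; print(s[i,:5],q.min(0).round(),q.max(0).round())
E
```

```text
slot [ 14 141 159] [5.621e+02 2.936e+02 2.000e-01]
   rect [562.3 294.9] [97.4 39.9] 83.6 112
mb [ 18 169 161] [573.8 147.3  18.6]
   rect [574.5 149. ] [51.8 34.6] 1.8 71
obl [ 13 140 149] [573.   13.6   1.7]
   rect [572.2  14.2] [80.5 62.3] 31.2 102
lr [ 14 146 145] [ 576.3 -141.6    2.7]
   rect [ 576.7 -142.1] [80.4 79.9] 27.0 96
peg [148  74  96] [ 568.4 -267.2    9.8]
   rect [ 570.8 -270.7] [11.4 60.1] 21.2 57
sr [ 14 141 150] [434.8 -12.1   7.5]
   rect [435.1 -12.3] [55.5 55.6] 1.2 69
dropper 175 [ 443.6 -132.7   79.6] [30.8 31.7 48.4] [ 442.4 -129.5   72.9]
tin 542 [ 436.3 -287.8   70.4] [54.5 55.9 10.7] [ 436.3 -288.3   69.2]
tape 616 [433.4 148.7  26.1] [99.5 99.7  7.1] [434.2 148.6  24.9]
jar 757 [445.1 272.2  83.8] [64.1 62.9 12. ] [444.8 271.6  85.4]
table z 0.12043061860958915
[    0     0   560   114 36433] [ 701. -400.   30.] [877. 448. 494.]
[ 76  79  46  48 994] [668. 369.  30.] [756. 450. 104.]
[141 209  36  32 888] [412. 241.  30.] [477. 304.  90.]
[399 221  32  27 670] [ 408. -316.   30.] [ 464. -259.   76.]
[335 222  18  16 205] [ 426. -149.   30.] [ 459. -115.  104.]
```

{"name": "arm_command", "arguments": {
  "deltas": [
    {"dx":0.022,"dy":-0.025,"dz":-0.003,"yaw":1},
    {"dx":0.022,"dy":-0.025,"dz":-0.003,"yaw":1},
    {"dx":0.022,"dy":-0.025,"dz":-0.003,"yaw":1},
    {"dx":0.022,"dy":-0.025,"dz":-0.003,"yaw":1},
    {"dx":0.022,"dy":-0.025,"dz":-0.003,"yaw":1},
    {"dx":0.022,"dy":-0.025,"dz":-0.003,"yaw":1},
    {"dx":0.022,"dy":-0.025,"dz":-0.003,"yaw":1},
    {"dx":0.022,"dy":-0.025,"dz":-0.003,"yaw":1},
    {"dx":0.022,"dy":-0.025,"dz":-0.003,"yaw":1},
    {"dx":0.022,"dy":-0.025,"dz":-0.003,"yaw":1},
    {"dx":0.022,"dy":-0.025,"dz":-0.003,"yaw":1},
    {"dx":0.022,"dy":-0.025,"dz":-0.003,"yaw":1},
    {"dx":0.022,"dy":-0.025,"dz":-0.003,"yaw":1},
    {"dx":0.022,"dy":-0.025,"dz":-0.003,"yaw":1},
    {"dx":0.022,"dy":-0.025,"dz":-0.003,"yaw":1},
    {"dx":0.022,"dy":-0.025,"dz":-0.003,"yaw":1},
    {"dx":0.022,"dy":-0.025,"dz":-0.003,"yaw":1},
    {"dx":0.021,"dy":-0.025,"dz":-0.003,"yaw":1},
    {"dx":0,"dy":0},
    {"dx":0,"dy":0}
  ],
  "gripper": 0.065
}}

```text
$.deltas[18]: bad value
```

```bash
python3 - <<'E'
from h import *
import pickle
c=snap('wrist','w1.png'); pickle.dump(c,open('w1.pkl','wb')); print(np.array(c['extrinsics']).round(2),c['fx'])
s=state(); print(s['eef_pos'],np.degrees(s['tcp_rot']),s['joints'],s['opening'],s['t'])
E
```

```text
[[ 2.9000e-01 -9.2000e-01 -2.7000e-01  1.0278e+02]
 [ 9.6000e-01  2.8000e-01  8.0000e-02  6.1984e+02]
 [-0.0000e+00 -2.8000e-01  9.6000e-01  3.8496e+02]
 [ 0.0000e+00  0.0000e+00  0.0000e+00  1.0000e+00]] 374.58940223050536
[179.70005486 598.41904956 196.73825942] [-1.79956791e+02 -4.50393523e-03  1.63280202e+02] [ 1.17340563e+00  4.91361775e-01  1.55929375e+00 -1.46367012e-06
  1.09169534e+00 -1.05574527e-01] 0.9985008285674204 0.15
```

View pics/w1.png

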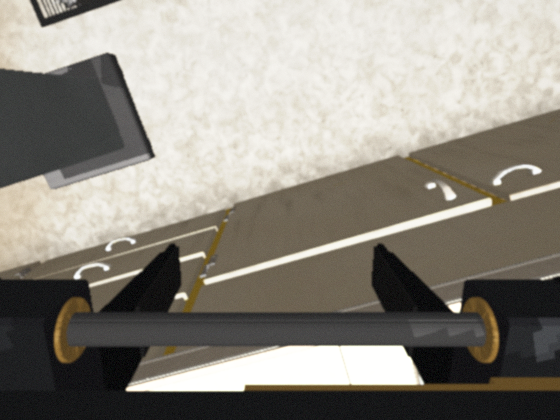

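The move was refused, probably over the all-zero rows, so the wrist picture only shows the floor and cabinets between the open fingers from the start pose. I'll send it again with full rows.

{"name": "arm_command", "arguments": {
  "deltas": [
    {"dx":0.022,"dy":-0.025,"dz":-0.003,"yaw":1},
    {"dx":0.022,"dy":-0.025,"dz":-0.003,"yaw":1},
    {"dx":0.022,"dy":-0.025,"dz":-0.003,"yaw":1},
    {"dx":0.022,"dy":-0.025,"dz":-0.003,"yaw":1},
    {"dx":0.022,"dy":-0.025,"dz":-0.003,"yaw":1},
    {"dx":0.022,"dy":-0.025,"dz":-0.003,"yaw":1},
    {"dx":0.022,"dy":-0.025,"dz":-0.003,"yaw":1},
    {"dx":0.022,"dy":-0.025,"dz":-0.003,"yaw":1},
    {"dx":0.022,"dy":-0.025,"dz":-0.003,"yaw":1},
    {"dx":0.022,"dy":-0.025,"dz":-0.003,"yaw":1},
    {"dx":0.022,"dy":-0.025,"dz":-0.003,"yaw":1},
    {"dx":0.022,"dy":-0.025,"dz":-0.003,"yaw":1},
    {"dx":0.022,"dy":-0.025,"dz":-0.003,"yaw":1},
    {"dx":0.022,"dy":-0.025,"dz":-0.003,"yaw":1},
    {"dx":0.022,"dy":-0.025,"dz":-0.003,"yaw":1},
    {"dx":0.022,"dy":-0.025,"dz":-0.003,"yaw":1},
    {"dx":0.022,"dy":-0.025,"dz":-0.003,"yaw":1},
    {"dx":0.021,"dy":-0.025,"dz":-0.003,"yaw":1},
    {"dx":0.0,"dy":0.0,"dz":0.0,"yaw":0.5},
    {"dx":0.0,"dy":0.0,"dz":0.0,"yaw":0.0}
  ],
  "gripper": 0.065
}}

```text
t: 2.15
eef_pos: [574.6, 148.2, 142.7]
tcp_rot: [3.141, -0.001, -3.112]
ft_force: [-0.6, 0.5, 0.1]
opening: 0.685
grip_force: 0.0
```

```bash
python3 - <<'E'
from h import *
import pickle
c=snap('wrist','w2.png'); pickle.dump(c,open('w2.pkl','wb'))
s=state(); print(s['eef_pos'],np.degrees(s['tcp_rot']),s['joints'],s['opening'],s['t'])
hsv=cv2.cvtColor(c['color'],cv2.COLOR_RGB2HSV); m=cv2.inRange(hsv,(15,150,90),(30,255,255))
for k in cv2.findContours(m,0,1)[0]:
    if cv2.contourArea(k)>300:
        P=np.array([ray(c,*p[0],15)[:2] for p in k],np.float32); r=cv2.minAreaRect(P); print(cv2.boundingRect(k),np.round(r[0],1),np.round(r[1],1),r[2])
E
```

```text
[574.28303032 148.79893422 142.94572322] [ 1.79991117e+02 -4.48352773e-02 -1.78252644e+02] [ 1.42096767e-01  5.05086594e-01  1.69881700e+00  2.99046628e-04
  9.38449466e-01 -1.45937345e+00] 0.6822212476236138 2.2
(256, 161, 42, 62) [573.3 147. ] [54.6 35.7] 1.7130740880966187
```

View pics/w2.png

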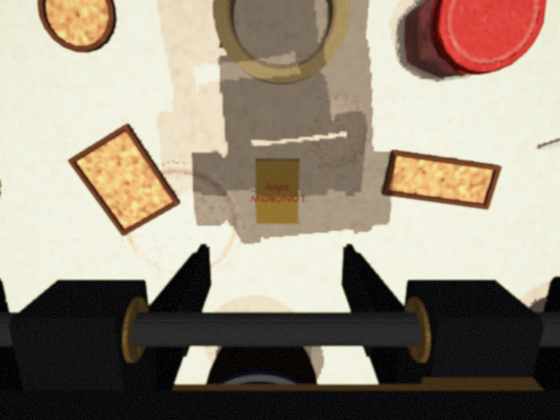

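The wrist view shows the matchbox at (277,191) between the fingers, with the oblong tray at (124,180) and the slot tray at (441,180). It agrees with the top view within 2 mm, so I'll grasp.

{"name": "arm_command", "arguments": {
  "deltas": [
    {"dx":0,"dy":0,"dz":-0.018,"yaw":0},
    {"dx":0,"dy":-0.001,"dz":-0.025,"yaw":0},
    {"dx":0,"dy":0,"dz":-0.025,"yaw":0},
    {"dx":0,"dy":0,"dz":-0.02,"yaw":0},
    {"dx":0,"dy":0,"dz":-0.015,"yaw":0},
    {"dx":0,"dy":0,"dz":-0.01,"yaw":0},
    {"dx":0,"dy":0,"dz":-0.005,"yaw":0},
    {"dx":0,"dy":0,"dz":0,"yaw":0},
    {"dx":0,"dy":0,"dz":0,"yaw":0}
  ]
}}

```text
t: 3.1
eef_pos: [575.0, 147.9, 25.8]
tcp_rot: [3.141, 0.001, -3.11]
ft_force: [-0.1, 0.9, 0.2]
opening: 0.683
grip_force: 0.0
```

{"name": "arm_command", "arguments": {
  "deltas": [
    {"dx":0,"dy":0,"dz":0,"yaw":0},
    {"dx":0,"dy":0,"dz":0,"yaw":0},
    {"dx":0,"dy":0,"dz":0,"yaw":0},
    {"dx":0,"dy":0,"dz":0,"yaw":0},
    {"dx":0,"dy":0,"dz":0,"yaw":0},
    {"dx":0,"dy":0,"dz":0,"yaw":0},
    {"dx":0,"dy":0,"dz":0,"yaw":0},
    {"dx":0,"dy":0,"dz":0,"yaw":0}
  ],
  "gripper": 0.03
}}

```text
t: 3.9
eef_pos: [574.8, 147.6, 25.1]
tcp_rot: [3.142, 0.0, -3.111]
ft_force: [0.2, 0.9, -0.6]
opening: 0.314
grip_force: 0.0
```

```bash
python3 - <<'E'
from h import *
import pickle
c=pickle.load(open('w2.pkl','rb'))
hsv=cv2.cvtColor(c['color'],cv2.COLOR_RGB2HSV); m=cv2.inRange(hsv,(5,70,30),(18,255,255))
m=cv2.morphologyEx(m,cv2.MORPH_CLOSE,np.ones((3,3)))
for k in cv2.findContours(m,0,1)[0]:
    if cv2.contourArea(k)>1000:
        P=np.array([ray(c,*p[0],7)[:2] for p in k],np.float32); r=cv2.minAreaRect(P); print(cv2.boundingRect(k),np.round(r[0],1),np.round(r[1],1),r[2])
E
```

```text
(172, 376, 372, 16) [778.7 238.6] [ 19.  390.2] 1.702048420906067
(381, 150, 120, 60) [559.7 290.8] [100.2  40.8] 83.74440002441406
(68, 124, 111, 112) [569.7  13.6] [82.  66.3] 31.465341567993164
(38, 0, 78, 52) [444.9 -13.3] [36.7 59.4] 1.72386634349823
```

```bash
python3 - <<'E'
from h import *
c=snap('wrist','w3.png'); s=state(); print(s['opening'],s['grip_force'],s['t'])
E
```

```text
0.31689325421527237 0.0 3.95
```

View pics/w3.png

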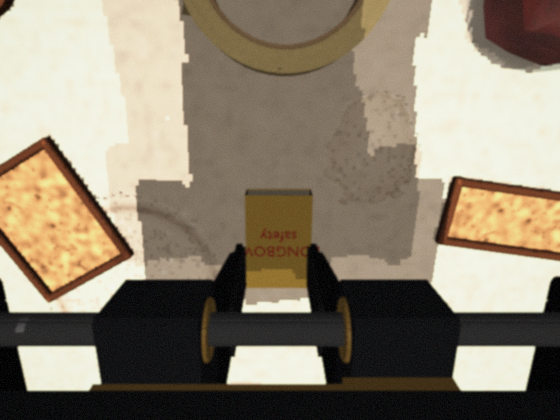

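The box (246-311, 190-288) looks to be between the tips at row 250, yet the opening reads 30 mm with no force. I'll close further to find out.

{"name": "arm_command", "arguments": {
  "deltas": [
    {"dx":0,"dy":0,"dz":0,"yaw":0},
    {"dx":0,"dy":0,"dz":0,"yaw":0},
    {"dx":0,"dy":0,"dz":0,"yaw":0},
    {"dx":0,"dy":0,"dz":0,"yaw":0}
  ],
  "gripper": 0.015
}}

```text
t: 4.35
eef_pos: [574.8, 147.6, 25.2]
tcp_rot: [3.141, 0.0, -3.111]
ft_force: [-0.2, -0.4, -0.6]
opening: 0.161
grip_force: 0.0
```

```bash
python3 - <<'E'
from h import *
c=snap('wrist','w4.png'); s=state(); print(s['opening'],s['grip_force'],s['t'],s['eef_pos'])
cv2.imwrite('pics/w4c.png',cv2.resize(cv2.imread('pics/w4.png')[150:400,160:400],None,fx=2.4,fy=2.4))
E
```

```text
0.1577784889348571 0.0 4.4 [574.77317171 147.61516634  25.15686807]
```

View pics/w4c.png

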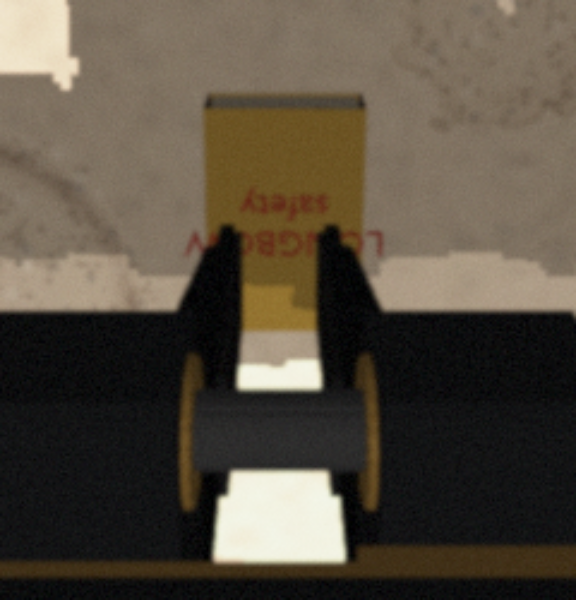

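The fingers passed over the box, so the tips are higher than stated. I'll measure tip and table heights in the wrist depth.

```bash
python3 - <<'E'
from h import *
import pickle
c=snap('wrist'); W=cloud(c); pickle.dump(c,open('w5.pkl','wb'))
print('table',np.nanmedian(W[150:200,200:230].reshape(-1,3),0),'box',np.nanmedian(W[200:240,265:290].reshape(-1,3),0))
for v in range(236,310,6): print(v,W[v,254].round(0),W[v,299].round(0),W[v,270].round(0))
c=pickle.load(open('w2.pkl','rb')); W=cloud(c)
print('w2 table',np.nanmedian(W[200:230,205:240].reshape(-1,3),0),'box',np.nanmedian(W[170:210,265:290].reshape(-1,3),0))
for v in range(236,300,6): print(v,[W[v,u].round(0).tolist() for u in (203,208,348,354)])
E
```

```text
table [538.24082556 109.43658812   0.55067144] box [559.47325473 146.14923584  16.2861874 ]
236 [570. 134.  16.] [569. 159.  16.] [570. 143.  15.]
242 [573. 134.  16.] [573. 159.  15.] [573. 143.  16.]
248 [563. 135.  50.] [562. 156.  50.] [576. 143.  17.]
254 [563. 136.  57.] [nan nan nan] [580. 143.  16.]
260 [563. 136.  63.] [562. 156.  64.] [583. 143.  18.]
266 [563. 136.  70.] [562. 155.  69.] [587. 143.  17.]
272 [564. 137.  72.] [563. 155.  74.] [591. 143.  17.]
278 [565. 137.  76.] [562. 155.  81.] [595. 143.  17.]
284 [564. 137.  83.] [564. 155.  83.] [599. 143.  17.]
290 [565. 137.  86.] [564. 154.  87.] [612. 143.   1.]
296 [564. 138.  92.] [564. 154.  91.] [616. 144.   1.]
302 [564. 138.  96.] [564. 154.  96.] [620. 144.   1.]
308 [566. 138.  97.] [565. 154.  98.] [625. 144.   0.]
w2 table [599.24190542  97.61476197   1.24936321] box [570.43325119 147.45900369  16.27481983]
236 [[621.0, 80.0, 1.0], [621.0, 84.0, 1.0], [617.0, 216.0, 1.0], [617.0, 222.0, 0.0]]
242 [[627.0, 80.0, 2.0], [627.0, 84.0, 0.0], [623.0, 216.0, 0.0], [623.0, 222.0, 0.0]]
248 [[564.0, 112.0, 167.0], [565.0, 114.0, 164.0], [561.0, 180.0, 167.0], [561.0, 183.0, 167.0]]
254 [[565.0, 113.0, 171.0], [567.0, 114.0, 166.0], [563.0, 180.0, 171.0], [561.0, 181.0, 175.0]]
260 [[565.0, 114.0, 178.0], [571.0, 114.0, 165.0], [564.0, 179.0, 176.0], [561.0, 180.0, 181.0]]
266 [[568.0, 114.0, 177.0], [574.0, 114.0, 165.0], [566.0, 179.0, 177.0], [563.0, 180.0, 183.0]]
272 [[570.0, 114.0, 178.0], [576.0, 114.0, 167.0], [569.0, 179.0, 178.0], [563.0, 179.0, 189.0]]
278 [[573.0, 114.0, 179.0], [579.0, 114.0, 167.0], [571.0, 179.0, 179.0], [565.0, 179.0, 190.0]]
284 [[575.0, 114.0, 180.0], [582.0, 114.0, 168.0], [573.0, 179.0, 180.0], [567.0, 179.0, 191.0]]
290 [[579.0, 114.0, 180.0], [584.0, 114.0, 170.0], [576.0, 179.0, 181.0], [570.0, 179.0, 192.0]]
296 [[581.0, 114.0, 181.0], [685.0, 83.0, -0.0], [579.0, 179.0, 182.0], [572.0, 179.0, 192.0]]
```

Depth puts the tips about 22 mm above the reported TCP, not 19 mm below it. Both pictures agree on this, so the stated tool offset is about 41 mm off. I'll open, lower in steps and re-measure.

{"name": "arm_command", "arguments": {
  "deltas": [
    {"dx":0,"dy":0.001,"dz":0,"yaw":0},
    {"dx":0,"dy":0,"dz":0,"yaw":0},
    {"dx":0,"dy":0,"dz":0,"yaw":0},
    {"dx":0,"dy":0,"dz":0,"yaw":0},
    {"dx":0,"dy":0,"dz":0,"yaw":0},
    {"dx":0,"dy":0,"dz":-0.01,"yaw":0},
    {"dx":0,"dy":0,"dz":-0.01,"yaw":0},
    {"dx":0,"dy":0,"dz":-0.005,"yaw":0},
    {"dx":0,"dy":0,"dz":-0.005,"yaw":0},
    {"dx":0,"dy":0,"dz":-0.005,"yaw":0},
    {"dx":0,"dy":0,"dz":0,"yaw":0},
    {"dx":0,"dy":0,"dz":0,"yaw":0}
  ],
  "gripper": 0.065
}}

```text
t: 5.65
eef_pos: [574.8, 148.6, -9.9]
tcp_rot: [3.142, -0.0, -3.11]
ft_force: [-0.2, -0.3, -0.2]
opening: 0.685
grip_force: 0.0
```

```bash
python3 - <<'E'
from h import *
c=snap('wrist','w6.png'); W=cloud(c); s=state(); print(s['eef_pos'],s['ft_force'])
for v in range(232,300,6): print(v,[W[v,u].round(0).tolist() for u in (203,208,348,354)])
for p in [(300,60),(330,60),(330,280),(370,280),(395,280),(405,280)]: print(p,W[p].round(0))
E
```

```text
[574.86637671 148.64649278  -9.69502523] [0.45799366 0.36866502 0.2609538 ]
232 [[561.0, 110.0, 0.0], [561.0, 112.0, 0.0], [558.0, 183.0, 2.0], [558.0, 186.0, 1.0]]
238 [[564.0, 110.0, 0.0], [564.0, 112.0, 0.0], [562.0, 183.0, 0.0], [562.0, 186.0, 0.0]]
244 [[564.0, 111.0, 9.0], [567.0, 112.0, 0.0], [561.0, 181.0, 10.0], [565.0, 187.0, -0.0]]
250 [[565.0, 112.0, 15.0], [566.0, 114.0, 10.0], [561.0, 180.0, 17.0], [561.0, 183.0, 17.0]]
256 [[565.0, 113.0, 20.0], [568.0, 114.0, 13.0], [564.0, 180.0, 19.0], [562.0, 182.0, 24.0]]
262 [[566.0, 114.0, 25.0], [572.0, 114.0, 13.0], [564.0, 179.0, 25.0], [562.0, 180.0, 30.0]]
268 [[569.0, 114.0, 25.0], [574.0, 114.0, 13.0], [567.0, 179.0, 24.0], [563.0, 180.0, 32.0]]
274 [[572.0, 114.0, 26.0], [nan, nan, nan], [569.0, 179.0, 26.0], [564.0, 179.0, 38.0]]
280 [[574.0, 114.0, 27.0], [579.0, 115.0, 16.0], [572.0, 179.0, 26.0], [566.0, 179.0, 38.0]]
286 [[577.0, 114.0, 27.0], [583.0, 115.0, 16.0], [574.0, 179.0, 28.0], [569.0, 179.0, 38.0]]
292 [[579.0, 114.0, 28.0], [nan, nan, nan], [577.0, 179.0, 29.0], [571.0, 179.0, 39.0]]
298 [[582.0, 115.0, 29.0], [598.0, 112.0, 1.0], [580.0, 180.0, 28.0], [573.0, 179.0, 40.0]]
(300, 60) [541.  96. 101.]
(330, 60) [543. 101. 110.]
(330, 280) [545. 147. 105.]
(370, 280) [644. 152.  -0.]
(395, 280) [548. 147. 121.]
(405, 280) [548. 147. 123.]
```

The tips are at reported TCP + 19 mm, so the offset sign is flipped. For tips at z = 6 I'll go down 3 mm to -13 and close.

{"name": "arm_command", "arguments": {
  "deltas": [
    {"dx":0,"dy":0,"dz":-0.003,"yaw":0},
    {"dx":0,"dy":0,"dz":0,"yaw":0}
  ]
}}

```text
t: 5.9
eef_pos: [574.7, 148.6, -13.0]
tcp_rot: [3.142, -0.0, -3.11]
ft_force: [0.1, -0.3, 0.2]
opening: 0.682
grip_force: 0.0
```

{"name": "arm_command", "arguments": {
  "deltas": [
    {"dx":0,"dy":0,"dz":0,"yaw":0},
    {"dx":0,"dy":0,"dz":0,"yaw":0},
    {"dx":0,"dy":0,"dz":0,"yaw":0},
    {"dx":0,"dy":0,"dz":0,"yaw":0},
    {"dx":0,"dy":0,"dz":0,"yaw":0},
    {"dx":0,"dy":0,"dz":0,"yaw":0}
  ],
  "gripper": 0.03
}}

```text
t: 6.5
eef_pos: [574.8, 148.6, -12.8]
tcp_rot: [3.141, 0.0, -3.11]
ft_force: [-0.9, 0.3, 0.5]
opening: 0.405
grip_force: 30.0
```

Gripped at 38.5 mm and 30 N. I'll carry it to the oblong tray at (572, 15), yaw +29.5.

{"name": "arm_command", "arguments": {
  "deltas": [
    {"dx":0,"dy":0,"dz":0.01,"yaw":0},
    {"dx":0,"dy":0,"dz":0.02,"yaw":0},
    {"dx":0,"dy":-0.004,"dz":0.02,"yaw":2.5},
    {"dx":0,"dy":-0.01,"dz":0,"yaw":3},
    {"dx":0,"dy":-0.02,"dz":0,"yaw":4},
    {"dx":-0.001,"dy":-0.025,"dz":0,"yaw":5},
    {"dx":-0.001,"dy":-0.025,"dz":0,"yaw":5},
    {"dx":-0.001,"dy":-0.025,"dz":0,"yaw":5},
    {"dx":0,"dy":-0.02,"dz":0,"yaw":5},
    {"dx":0,"dy":-0.005,"dz":0,"yaw":0},
    {"dx":0,"dy":0,"dz":0,"yaw":0},
    {"dx":0,"dy":0,"dz":-0.015,"yaw":0},
    {"dx":0,"dy":0,"dz":-0.015,"yaw":0},
    {"dx":0,"dy":0,"dz":-0.008,"yaw":0},
    {"dx":0,"dy":0,"dz":-0.005,"yaw":0},
    {"dx":0,"dy":0,"dz":0,"yaw":0}
  ]
}}

```text
t: 8.1
eef_pos: [571.6, 15.1, -6.2]
tcp_rot: [3.141, -0.001, -2.596]
ft_force: [-0.3, -0.2, -0.5]
opening: 0.4
grip_force: 30.0
```

{"name": "arm_command", "arguments": {
  "deltas": [
    {"dx":0,"dy":0,"dz":-0.002,"yaw":0},
    {"dx":0,"dy":0,"dz":-0.0015,"yaw":0},
    {"dx":0,"dy":0,"dz":0,"yaw":0}
  ]
}}

```text
t: 8.4
eef_pos: [571.9, 14.6, -9.2]
tcp_rot: [-3.142, 0.0, -2.596]
ft_force: [-0.1, -1.2, 0.2]
opening: 0.403
grip_force: 30.0
```

{"name": "arm_command", "arguments": {
  "deltas": [
    {"dx":0,"dy":0,"dz":0,"yaw":0},
    {"dx":0,"dy":0,"dz":0,"yaw":0},
    {"dx":0,"dy":0,"dz":0,"yaw":0},
    {"dx":0,"dy":0,"dz":0.01,"yaw":0},
    {"dx":0,"dy":0,"dz":0.025,"yaw":0},
    {"dx":0,"dy":0,"dz":0.035,"yaw":0},
    {"dx":0,"dy":0,"dz":0.04,"yaw":0},
    {"dx":0,"dy":0,"dz":0.03,"yaw":0},
    {"dx":0,"dy":0,"dz":0,"yaw":0}
  ],
  "gripper": 0.06
}}

```text
t: 9.3
eef_pos: [573.5, 14.5, 135.4]
tcp_rot: [-3.137, 0.006, -2.595]
ft_force: [0.0, -0.6, 0.1]
opening: 0.636
grip_force: 0.0
```

```bash
python3 - <<'E'
from h import *
c=snap('wrist','w7.png'); s=state(); print(s['eef_pos'],s['t'])
E
```

```text
[572.52381868  14.54556017 133.13470111] 9.35
```

View pics/w7.png

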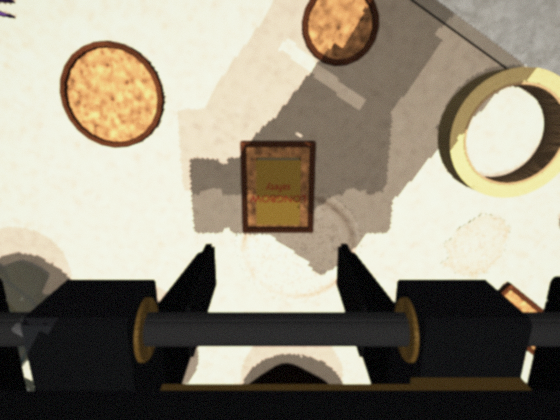

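The matchbox (278,192) sits centred in its tray (278,187). Next is the peg: move to (571,-271) at yaw 111.

{"name": "arm_command", "arguments": {
  "deltas": [
    {"dx":0,"dy":-0.01,"dz":0,"yaw":-3.5},
    {"dx":0,"dy":-0.018,"dz":0,"yaw":-6.5},
    {"dx":0,"dy":-0.018,"dz":0,"yaw":-6.5},
    {"dx":0,"dy":-0.018,"dz":0,"yaw":-6.5},
    {"dx":0,"dy":-0.018,"dz":0,"yaw":-6.5},
    {"dx":0,"dy":-0.018,"dz":0,"yaw":-6.5},
    {"dx":0,"dy":-0.018,"dz":0,"yaw":-6.5},
    {"dx":0,"dy":-0.018,"dz":0,"yaw":-6.5},
    {"dx":0,"dy":-0.018,"dz":0,"yaw":-6.5},
    {"dx":0,"dy":-0.018,"dz":0,"yaw":-6.5},
    {"dx":0,"dy":-0.018,"dz":0,"yaw":-6.5},
    {"dx":0,"dy":-0.018,"dz":0,"yaw":-6.5},
    {"dx":0,"dy":-0.018,"dz":0,"yaw":-6.5},
    {"dx":0,"dy":-0.018,"dz":0,"yaw":-6.5},
    {"dx":0,"dy":-0.018,"dz":0,"yaw":-6.5},
    {"dx":0,"dy":-0.018,"dz":0,"yaw":-5.5},
    {"dx":0,"dy":-0.006,"dz":0,"yaw":0},
    {"dx":0,"dy":0,"dz":0,"yaw":0}
  ],
  "gripper": 0.045
}}

```text
t: 11.15
eef_pos: [571.3, -271.6, 129.8]
tcp_rot: [-3.141, -0.001, 1.944]
ft_force: [0.0, -0.3, 0.3]
opening: 0.471
grip_force: 0.0
```

```bash
python3 - <<'E'
from h import *
c=snap('wrist','w8.png'); s=state(); print(s['eef_pos'],np.degrees(s['tcp_rot']),s['t'],s['joints'])
hsv=cv2.cvtColor(c['color'],cv2.COLOR_RGB2HSV); m=cv2.inRange(hsv,(120,60,20),(165,255,255))
m=cv2.morphologyEx(m,cv2.MORPH_CLOSE,np.ones((9,9)))
for k in cv2.findContours(m,0,1)[0]:
    if cv2.contourArea(k)>300:
        P=np.array([ray(c,*p[0],10)[:2] for p in k],np.float32); r=cv2.minAreaRect(P); print(cv2.boundingRect(k),np.round(r[0],1),np.round(r[1],1),r[2])
W=cloud(c)
for v in range(240,300,12): print(v,[W[v,u].round(0).tolist() for u in (216,222,228,328,334,340)])
E
```

```text
[ 571.40181442 -271.01379125  129.99870008] [-1.79965179e+02 -6.28288597e-02  1.11405908e+02] 11.2 [-5.47349964e-01  5.71293651e-01  1.61007174e+00  2.19048588e-04
  9.61468060e-01 -9.21079348e-01]
(60, 311, 106, 86) [ 483.5 -479.1] [96.1 96.8] 19.150360107421875
(393, 308, 92, 65) [ 764.8 -338.8] [52.3 88.6] 66.80049896240234
(268, 149, 15, 82) [ 568.5 -269.6] [11.6 70.5] 21.05561637878418
240 [[536.0, -334.0, 1.0], [541.0, -332.0, 1.0], [546.0, -330.0, 0.0], [631.0, -297.0, 1.0], [636.0, -295.0, 0.0], [641.0, -293.0, 1.0]]
252 [[541.0, -272.0, 160.0], [544.0, -271.0, 159.0], [546.0, -272.0, 154.0], [589.0, -254.0, 159.0], [591.0, -253.0, 159.0], [647.0, -304.0, -2.0]]
264 [[543.0, -271.0, 172.0], [545.0, -272.0, 168.0], [548.0, -278.0, 156.0], [588.0, -256.0, 168.0], [589.0, -253.0, 172.0], [592.0, -253.0, 171.0]]
276 [[544.0, -272.0, 181.0], [547.0, -274.0, 175.0], [550.0, -283.0, 157.0], [589.0, -259.0, 172.0], [589.0, -255.0, 181.0], [590.0, -253.0, 183.0]]
288 [[546.0, -272.0, 190.0], [549.0, -279.0, 177.0], [552.0, -288.0, 159.0], [591.0, -264.0, 173.0], [588.0, -256.0, 189.0], [589.0, -254.0, 192.0]]
```

View pics/w8.png

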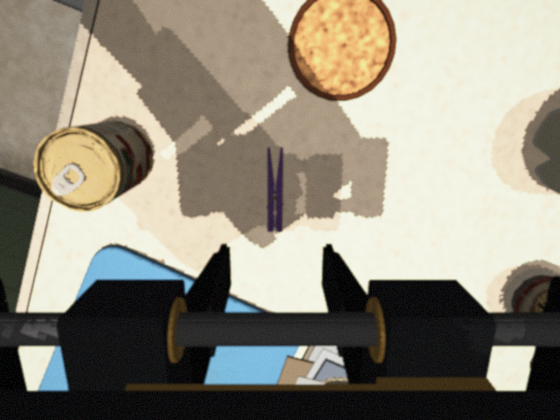

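The peg (275,189) is between the fingers, aligned with the gap, and the tin is clear at (90,165). Next I descend and grip.

{"name": "arm_command", "arguments": {
  "deltas": [
    {"dx":-0.001,"dy":0.001,"dz":-0.02,"yaw":0},
    {"dx":0,"dy":0,"dz":-0.03,"yaw":0},
    {"dx":0,"dy":0,"dz":-0.03,"yaw":0},
    {"dx":0,"dy":0,"dz":-0.025,"yaw":0},
    {"dx":0,"dy":0,"dz":-0.02,"yaw":0},
    {"dx":0,"dy":0,"dz":-0.01,"yaw":0},
    {"dx":0,"dy":0,"dz":-0.006,"yaw":0},
    {"dx":0,"dy":0,"dz":-0.003,"yaw":0},
    {"dx":0,"dy":0,"dz":0,"yaw":0},
    {"dx":0,"dy":0,"dz":0,"yaw":0}
  ]
}}

```text
t: 12.2
eef_pos: [571.1, -270.5, -12.5]
tcp_rot: [3.141, 0.001, 1.942]
ft_force: [0.4, 0.3, 0.6]
opening: 0.471
grip_force: 0.0
```

{"name": "arm_command", "arguments": {
  "deltas": [
    {"dx":0,"dy":0,"dz":0,"yaw":0},
    {"dx":0,"dy":0,"dz":0,"yaw":0},
    {"dx":0,"dy":0,"dz":0,"yaw":0},
    {"dx":0,"dy":0,"dz":0,"yaw":0},
    {"dx":0,"dy":0,"dz":0,"yaw":0},
    {"dx":0,"dy":0,"dz":0,"yaw":0},
    {"dx":0,"dy":0,"dz":0,"yaw":0}
  ],
  "gripper": 0.005
}}

```text
t: 12.9
eef_pos: [570.8, -270.4, -13.3]
tcp_rot: [3.141, 0.0, 1.942]
ft_force: [-0.3, -0.1, 1.4]
opening: 0.15
grip_force: 30.0
```

Gripped at 14.3 mm. The gripper body will be near the jar at the slot tray, so I'll check the height of the body's lower edge before lowering there. First I lift and turn part of the way.

{"name": "arm_command", "arguments": {
  "deltas": [
    {"dx":0,"dy":0,"dz":0.01,"yaw":0},
    {"dx":0,"dy":0,"dz":0.03,"yaw":0},
    {"dx":0,"dy":0.01,"dz":0.035,"yaw":0},
    {"dx":0,"dy":0.025,"dz":0.03,"yaw":-1.7},
    {"dx":0,"dy":0.035,"dz":0,"yaw":-2},
    {"dx":0,"dy":0.035,"dz":0,"yaw":-2},
    {"dx":0,"dy":0.035,"dz":0,"yaw":-2},
    {"dx":0,"dy":0.035,"dz":0,"yaw":-2},
    {"dx":0,"dy":0.035,"dz":0,"yaw":-2},
    {"dx":0,"dy":0.035,"dz":0,"yaw":-2},
    {"dx":0,"dy":0.035,"dz":0,"yaw":-2},
    {"dx":0,"dy":0.035,"dz":0,"yaw":-2},
    {"dx":-0.001,"dy":0.035,"dz":0,"yaw":-2},
    {"dx":-0.001,"dy":0.035,"dz":0,"yaw":-2},
    {"dx":-0.001,"dy":0.035,"dz":0,"yaw":-2},
    {"dx":-0.001,"dy":0.035,"dz":0,"yaw":-2},
    {"dx":-0.001,"dy":0.035,"dz":0,"yaw":-2},
    {"dx":-0.001,"dy":0.035,"dz":0,"yaw":-2},
    {"dx":0,"dy":0.035,"dz":0,"yaw":0},
    {"dx":0,"dy":0,"dz":0,"yaw":0}
  ]
}}

```text
t: 14.9
eef_pos: [564.4, 293.2, 92.3]
tcp_rot: [3.141, -0.001, 1.427]
ft_force: [-0.7, -1.1, 0.1]
opening: 0.151
grip_force: 30.0
```

```bash
python3 - <<'E'
from h import *
import pickle
c=snap('wrist','w9.png'); W=cloud(c); s=state(); p=s['eef_pos']; print(p,np.degrees(s['tcp_rot']),s['t'],s['grip_force'])
y=s['tcp_rot'][2]; ax=np.array([np.cos(y-np.pi/2),np.sin(y-np.pi/2)]); pe=np.array([-ax[1],ax[0]])
D=(W-p); a=D[...,:2]@ax; b=D[...,:2]@pe; z=D[...,2]
for lo in range(-100,100,20):
    q=(a>lo)&(a<lo+20)&(np.abs(b)<70)&(z>-20+0)&(W[...,2]>90)
    if q.sum()>5: print(lo,q.sum(),np.percentile(z[q],[0,2,10,50]).round(0),b[q].min().round(),b[q].max().round())
# slot tray
hsv=cv2.cvtColor(c['color'],cv2.COLOR_RGB2HSV); m=cv2.inRange(hsv,(5,70,30),(18,255,255))
for k in cv2.findContours(m,0,1)[0]:
    if cv2.contourArea(k)>1000:
        P=np.array([ray(c,*t[0],7)[:2] for t in k],np.float32); r=cv2.minAreaRect(P); print(cv2.boundingRect(k),np.round(r[0],1),np.round(r[1],1),r[2])
E
```

```text
[564.33871434 291.26681781  92.03475368] [ 1.79972587e+02 -1.22963785e-02  8.17467294e+01] 14.95 30.00010371208191
-80 1891 [ 95.  97.  97. 103.] -3.0 33.0
-60 5008 [108. 109. 111. 114.] 19.0 31.0
-40 10160 [100. 104. 111. 120.] 18.0 36.0
-20 13602 [ 14.  24.  26. 119.] -22.0 39.0
0 14091 [ 14.  24.  28. 119.] -22.0 39.0
20 9398 [101. 104. 111. 120.] 20.0 36.0
40 4763 [108. 109. 111. 114.] 23.0 31.0
60 2586 [ 96.  97.  98. 103.] -3.0 35.0
(54, 370, 368, 22) [508.1 138.2] [ 21.7 325. ] 81.0821533203125
(240, 141, 59, 119) [560.4 295.5] [92.5 42.1] 83.07698822021484
```

View pics/w9.png

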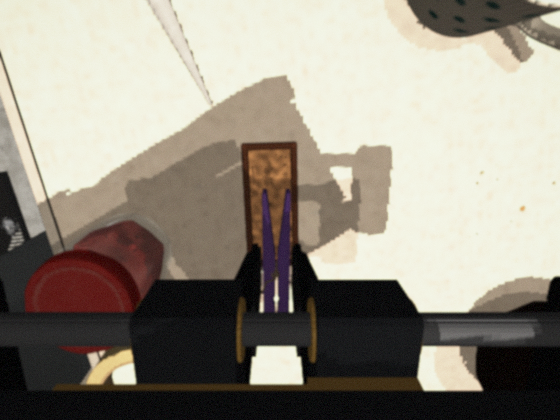

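The peg hangs over the slot tray (270,200), with the jar at (85,300). The body's underside is at TCP + 95 mm and the jar is 86 mm tall, so I'll release at TCP -7 with a drop of about 3 mm, which keeps the body above the jar.

{"name": "arm_command", "arguments": {
  "deltas": [
    {"dx":0,"dy":0.004,"dz":-0.01,"yaw":1.8},
    {"dx":0,"dy":0,"dz":-0.02,"yaw":0},
    {"dx":0,"dy":0,"dz":-0.02,"yaw":0},
    {"dx":0,"dy":0,"dz":-0.015,"yaw":0},
    {"dx":0,"dy":0,"dz":-0.01,"yaw":0},
    {"dx":0,"dy":0,"dz":-0.008,"yaw":0},
    {"dx":0,"dy":0,"dz":0,"yaw":0},
    {"dx":0,"dy":0,"dz":0,"yaw":0}
  ]
}}

```text
t: 15.75
eef_pos: [565.0, 293.6, 9.0]
tcp_rot: [3.141, -0.0, 1.455]
ft_force: [-0.9, 0.2, -0.0]
opening: 0.152
grip_force: 30.0
```

{"name": "arm_command", "arguments": {
  "deltas": [
    {"dx":-0.001,"dy":0.001,"dz":-0.006,"yaw":0},
    {"dx":0,"dy":0,"dz":-0.005,"yaw":0},
    {"dx":0,"dy":0,"dz":-0.003,"yaw":0},
    {"dx":0,"dy":0,"dz":-0.0025,"yaw":0},
    {"dx":0,"dy":0,"dz":0,"yaw":0},
    {"dx":0,"dy":0,"dz":0,"yaw":0}
  ]
}}

```text
t: 16.35
eef_pos: [563.8, 294.6, -7.9]
tcp_rot: [3.141, 0.0, 1.455]
ft_force: [0.9, 0.3, 0.4]
opening: 0.154
grip_force: 30.0
```

{"name": "arm_command", "arguments": {
  "deltas": [
    {"dx":0,"dy":0,"dz":0,"yaw":0},
    {"dx":0,"dy":0,"dz":0,"yaw":0},
    {"dx":0,"dy":0,"dz":0,"yaw":0},
    {"dx":0,"dy":0,"dz":0,"yaw":0},
    {"dx":0,"dy":0,"dz":0.01,"yaw":0},
    {"dx":0,"dy":0,"dz":0.03,"yaw":0},
    {"dx":0,"dy":0,"dz":0.04,"yaw":0},
    {"dx":0,"dy":0,"dz":0.04,"yaw":0},
    {"dx":0,"dy":0,"dz":0.03,"yaw":0},
    {"dx":0,"dy":0,"dz":0,"yaw":0}
  ],
  "gripper": 0.04
}}

```text
t: 17.35
eef_pos: [565.4, 295.3, 147.4]
tcp_rot: [3.135, -0.004, 1.455]
ft_force: [0.2, 0.1, -0.3]
opening: 0.422
grip_force: 0.0
```

```bash
python3 - <<'E'
from h import *
c=snap('wrist','w10.png'); W=cloud(c); s=state(); print(s['eef_pos'],s['t'])
hsv=cv2.cvtColor(c['color'],cv2.COLOR_RGB2HSV)
for lo,hi,z in (((120,60,20),(165,255,255),13),((5,70,30),(18,255,255),7)):
  m=cv2.morphologyEx(cv2.inRange(hsv,lo,hi),cv2.MORPH_CLOSE,np.ones((9,9)))
  for k in cv2.findContours(m,0,1)[0]:
    if cv2.contourArea(k)>300 and cv2.boundingRect(k)[1]<290:
        P=np.array([ray(c,*t[0],z)[:2] for t in k],np.float32); r=cv2.minAreaRect(P); print(cv2.boundingRect(k),np.round(r[0],1),np.round(r[1],1),r[2])
m=cv2.inRange(hsv,(120,60,20),(165,255,255))>0; q=W[m]; q=q[(np.abs(q[:,0]-562)<30)&(np.abs(q[:,1]-294)<50)]
A=np.c_[q[:,:2]-[562,294],np.ones(len(q))]; print('peg plane',np.linalg.lstsq(A,q[:,2],rcond=None)[0],len(q))
E
```

```text
[564.49529562 294.92913547 144.8858203 ] 17.4
(266, 150, 15, 79) [563.6 295.6] [71.  12.2] 82.97447204589844
(82, 196, 98, 85) [441.1 265.5] [64.1 99.2] 46.638893127441406
(237, 137, 57, 107) [556.4 293.3] [98.4 50.1] 84.1230239868164
(549, 6, 11, 87) [806.1 383.4] [ 8.2 66.8] 5.331422328948975
peg plane [-2.98459326  2.72455893 53.45582225] 953
```

View pics/w10.png

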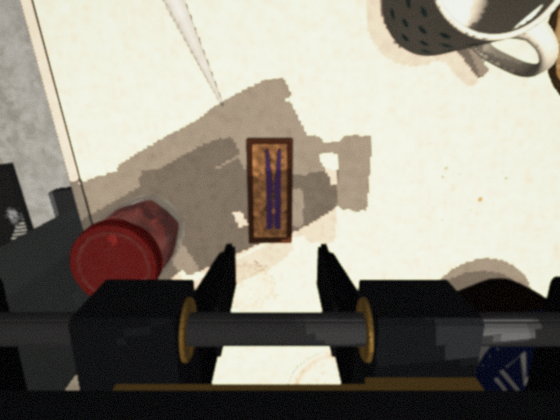

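The peg (273,189) lies inside the slot tray (270,190). Next is the dropper at about (442.6,-132).

{"name": "arm_command", "arguments": {
  "deltas": [
    {"dx":-0.002,"dy":-0.01,"dz":0,"yaw":0},
    {"dx":-0.006,"dy":-0.02,"dz":0,"yaw":0},
    {"dx":-0.01,"dy":-0.035,"dz":0,"yaw":0},
    {"dx":-0.01,"dy":-0.035,"dz":0,"yaw":0},
    {"dx":-0.01,"dy":-0.035,"dz":0,"yaw":0},
    {"dx":-0.01,"dy":-0.035,"dz":0,"yaw":0},
    {"dx":-0.01,"dy":-0.035,"dz":0,"yaw":0},
    {"dx":-0.01,"dy":-0.035,"dz":0,"yaw":0},
    {"dx":-0.01,"dy":-0.035,"dz":0,"yaw":0},
    {"dx":-0.01,"dy":-0.035,"dz":0,"yaw":0},
    {"dx":-0.01,"dy":-0.035,"dz":0,"yaw":0},
    {"dx":-0.01,"dy":-0.035,"dz":0,"yaw":0},
    {"dx":-0.008,"dy":-0.027,"dz":0,"yaw":0},
    {"dx":-0.004,"dy":-0.015,"dz":0,"yaw":0},
    {"dx":-0.002,"dy":-0.005,"dz":0,"yaw":0},
    {"dx":0,"dy":0,"dz":0,"yaw":0},
    {"dx":0,"dy":0,"dz":0,"yaw":0}
  ],
  "gripper": 0.06
}}

```text
t: 19.1
eef_pos: [441.5, -131.8, 141.8]
tcp_rot: [-3.141, -0.0, 1.455]
ft_force: [0.7, 0.6, 0.3]
opening: 0.63
grip_force: 0.0
```

```bash
python3 - <<'E'
from h import *
c=snap('wrist','w11.png'); W=cloud(c); s=state(); p=s['eef_pos'];print(p,np.degrees(s['tcp_rot']),s['t'])
for a,b in ((20,50),(50,68),(68,80),(84,108)):
    q=W[(W[...,2]>a)&(W[...,2]<b)&(np.hypot(W[...,0]-443,W[...,1]+132)<35)]
    print(a,len(q),((q.min(0)+q.max(0))/2).round(1),(q.max(0)-q.min(0)).round(1))
E
```

```text
[ 441.68754912 -131.65787295  141.89642853] [-1.79968428e+02 -1.42996055e-02  8.34279324e+01] 19.15
20 294 [ 442.  -126.2   35. ] [33.2 17.6 29.7]
50 697 [ 442.1 -132.8   59.1] [32.9 30.7 17.8]
68 499 [ 441.8 -133.3   74. ] [23.5 21.  11.9]
84 373 [ 442.  -134.2   93.6] [12.9 12.7 19.1]
```

View pics/w11.png

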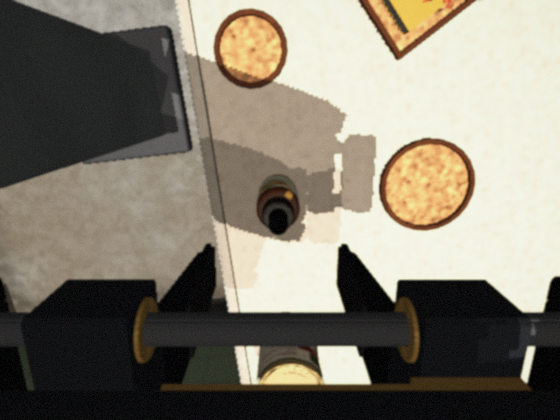

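The dropper (278,205) stands between the fingers, with the small round tray at (250,47) and the large one at (427,183). Next I descend and grip.

{"name": "arm_command", "arguments": {
  "deltas": [
    {"dx":0,"dy":-0.001,"dz":-0.02,"yaw":0},
    {"dx":0,"dy":0,"dz":-0.03,"yaw":0},
    {"dx":0,"dy":0,"dz":-0.03,"yaw":0},
    {"dx":0,"dy":0,"dz":-0.025,"yaw":0},
    {"dx":0,"dy":0,"dz":-0.015,"yaw":0},
    {"dx":0,"dy":0,"dz":-0.009,"yaw":0},
    {"dx":0,"dy":0,"dz":0,"yaw":0},
    {"dx":0,"dy":0,"dz":0,"yaw":0}
  ]
}}

```text
t: 19.95
eef_pos: [442.1, -133.2, 13.6]
tcp_rot: [3.141, 0.0, 1.456]
ft_force: [0.1, -0.4, -0.1]
opening: 0.629
grip_force: 0.0
```

{"name": "arm_command", "arguments": {
  "deltas": [
    {"dx":0,"dy":0,"dz":0,"yaw":0},
    {"dx":0,"dy":0,"dz":0,"yaw":0},
    {"dx":0,"dy":0,"dz":0,"yaw":0},
    {"dx":0,"dy":0,"dz":0,"yaw":0},
    {"dx":0,"dy":0,"dz":0,"yaw":0},
    {"dx":0,"dy":0,"dz":0,"yaw":0},
    {"dx":0,"dy":0,"dz":0,"yaw":0}
  ],
  "gripper": 0.02
}}

```text
t: 20.65
eef_pos: [441.9, -133.5, 13.4]
tcp_rot: [3.141, 0.0, 1.455]
ft_force: [0.3, -0.1, 5.4]
opening: 0.333
grip_force: 30.0
```

Gripped at about 32 mm. Lift and carry to the small round tray at (435,-12).

{"name": "arm_command", "arguments": {
  "deltas": [
    {"dx":0,"dy":0,"dz":0.005,"yaw":0},
    {"dx":0,"dy":0,"dz":0.01,"yaw":0},
    {"dx":0,"dy":0,"dz":0.015,"yaw":0},
    {"dx":0,"dy":0.005,"dz":0,"yaw":0},
    {"dx":-0.001,"dy":0.01,"dz":0,"yaw":0},
    {"dx":-0.001,"dy":0.02,"dz":0,"yaw":0},
    {"dx":-0.001,"dy":0.02,"dz":0,"yaw":0},
    {"dx":-0.001,"dy":0.02,"dz":0,"yaw":0},
    {"dx":-0.001,"dy":0.02,"dz":0,"yaw":0},
    {"dx":-0.001,"dy":0.015,"dz":0,"yaw":0},
    {"dx":-0.001,"dy":0.0075,"dz":0,"yaw":0},
    {"dx":0,"dy":0.003,"dz":0,"yaw":0},
    {"dx":0,"dy":0,"dz":0,"yaw":0},
    {"dx":0,"dy":0,"dz":0,"yaw":0}
  ]
}}

```text
t: 22.05
eef_pos: [434.8, -13.2, 43.1]
tcp_rot: [3.142, 0.0, 1.455]
ft_force: [-0.7, 0.0, -0.8]
opening: 0.336
grip_force: 30.0
```

```bash
python3 - <<'E'
from h import *
c=snap('wrist','w12.png'); W=cloud(c); s=state(); p=s['eef_pos'];print(p,s['ft_force'],s['t'])
for a,b in ((60,90),(90,104),(106,118),(120,145)):
    q=W[(W[...,2]>a)&(W[...,2]<b)&(np.hypot(W[...,0]-435,W[...,1]+13)<17)]
    if len(q): print(a,len(q),((q.min(0)+q.max(0))/2).round(1),(q.max(0)-q.min(0)).round(1))
hsv=cv2.cvtColor(c['color'],cv2.COLOR_RGB2HSV); m=cv2.inRange(hsv,(5,70,30),(18,255,255))
for k in cv2.findContours(m,0,1)[0]:
    if cv2.contourArea(k)>300: print(cv2.boundingRect(k),[ray(c,*t,5)[:2].round(0).tolist() for t in (k[k[:,0,1].argmin()][0],k[k[:,0,0].argmin()][0],k[k[:,0,0].argmax()][0])])
E
```

```text
[434.84594486 -13.31982473  43.11375148] [ 0.44821248  0.58227737 -1.33848001] 22.1
60 2187 [434.6 -10.8  75. ] [33.  27.4 30. ]
90 2029 [434.6 -10.8  97. ] [33.  25.6 14. ]
106 1034 [435.   -8.2 111.4] [32.6 10.6 10.8]
120 735 [439.7 -14.7 134.6] [24.6  8.7 20.2]
(94, 345, 442, 48) [[560.0, -118.0], [287.0, -125.0], [607.0, -129.0]]
(340, 297, 17, 67) [[475.0, -70.0], [471.0, -77.0], [480.0, -110.0]]
(196, 296, 17, 68) [[382.0, -58.0], [370.0, -83.0], [385.0, -66.0]]
(228, 180, 95, 132) [[439.0, 16.0], [404.0, -10.0], [464.0, -19.0]]
(407, 76, 153, 163) [[587.0, 60.0], [519.0, 19.0], [611.0, -2.0]]
```

View pics/w12.png

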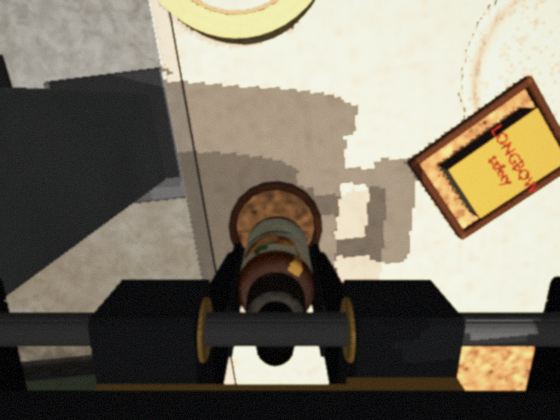

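The dropper hangs upright over the small tray (276,225), and the tray edges give a centre of about (434,-13). Lower and release.

{"name": "arm_command", "arguments": {
  "deltas": [
    {"dx":0,"dy":0,"dz":-0.008,"yaw":0},
    {"dx":0,"dy":0,"dz":-0.008,"yaw":0},
    {"dx":0,"dy":0,"dz":-0.005,"yaw":0},
    {"dx":0,"dy":0,"dz":-0.003,"yaw":0},
    {"dx":0,"dy":0,"dz":-0.0015,"yaw":0},
    {"dx":0,"dy":0,"dz":-0.001,"yaw":0},
    {"dx":0,"dy":0,"dz":0,"yaw":0},
    {"dx":0,"dy":0,"dz":0,"yaw":0}
  ]
}}

```text
t: 22.9
eef_pos: [434.9, -12.9, 16.8]
tcp_rot: [3.141, 0.0, 1.455]
ft_force: [-0.3, -0.1, -0.6]
opening: 0.335
grip_force: 30.0
```

{"name": "arm_command", "arguments": {
  "deltas": [
    {"dx":0,"dy":0,"dz":0,"yaw":0},
    {"dx":0,"dy":0,"dz":0,"yaw":0},
    {"dx":0,"dy":0,"dz":0,"yaw":0},
    {"dx":0,"dy":0,"dz":0,"yaw":0},
    {"dx":0,"dy":0,"dz":0,"yaw":0},
    {"dx":0,"dy":0,"dz":0.01,"yaw":0},
    {"dx":0,"dy":0,"dz":0.025,"yaw":0},
    {"dx":0,"dy":0,"dz":0.03,"yaw":0},
    {"dx":0,"dy":0,"dz":0.03,"yaw":0},
    {"dx":0,"dy":0,"dz":0.03,"yaw":0},
    {"dx":0,"dy":0,"dz":0,"yaw":0}
  ],
  "gripper": 0.06
}}

```text
t: 24.0
eef_pos: [436.1, -13.1, 145.3]
tcp_rot: [3.135, 0.0, 1.455]
ft_force: [0.2, 0.8, -1.0]
opening: 0.632
grip_force: 0.0
```

```bash
python3 - <<'E'
from h import *
c=snap('wrist','w13.png'); W=cloud(c); s=state(); p=s['eef_pos'];print(p,s['ft_force'],s['t'])
for a,b in ((50,68),(71,82),(87,112)):
    q=W[(W[...,2]>a)&(W[...,2]<b)&(np.hypot(W[...,0]-435,W[...,1]+13)<30)]
    if len(q): print(a,len(q),((q.min(0)+q.max(0))/2).round(1),(q.max(0)-q.min(0)).round(1),q.max(0)[2])
E
```

```text
[435.38212502 -12.97190419 143.53815295] [-0.08457715 -0.22880339 -0.43646774] 24.05
50 685 [434.7 -12.6  58.9] [33.1 31.3 17.6] 67.76568478926623
71 474 [434.6 -12.2  76.6] [23.1 20.3 10.8] 81.98092175656802
87 376 [434.5 -13.5  96.4] [13.1 12.5 18.8] 105.84206282375308
```

The dropper stands upright at (434.6,-12.5) with its top at about 105 mm. Next is the tin at (436,-288).

{"name": "arm_command", "arguments": {
  "deltas": [
    {"dx":0,"dy":-0.01,"dz":0,"yaw":0},
    {"dx":0,"dy":-0.025,"dz":0,"yaw":0},
    {"dx":0,"dy":-0.035,"dz":0,"yaw":0},
    {"dx":0,"dy":-0.035,"dz":0,"yaw":0},
    {"dx":0,"dy":-0.035,"dz":0,"yaw":0},
    {"dx":0,"dy":-0.035,"dz":0,"yaw":0},
    {"dx":0,"dy":-0.035,"dz":0,"yaw":0},
    {"dx":0,"dy":-0.035,"dz":0,"yaw":0},
    {"dx":0,"dy":-0.02,"dz":0,"yaw":0},
    {"dx":0,"dy":-0.01,"dz":0,"yaw":0},
    {"dx":0,"dy":0,"dz":0,"yaw":0},
    {"dx":0,"dy":0,"dz":0,"yaw":0}
  ],
  "gripper": 0.09
}}

```text
t: 25.25
eef_pos: [434.3, -287.1, 141.1]
tcp_rot: [-3.14, -0.001, 1.455]
ft_force: [-0.4, -0.1, -0.7]
opening: 0.943
grip_force: 0.0
```

```bash
python3 - <<'E'
from h import *
c=snap('wrist','w14.png'); W=cloud(c); s=state(); p=s['eef_pos'];print(p,s['opening'],s['t'])
for a,b in ((66,80),):
    q=W[(W[...,2]>a)&(W[...,2]<b)&(np.hypot(W[...,0]-436,W[...,1]+288)<50)]
    print(a,len(q),((q.min(0)+q.max(0))/2).round(1),(q.max(0)-q.min(0)).round(1))
E
```

```text
[ 434.5245503  -286.92696778  141.29784805] 0.9428727832478663 25.3
66 4677 [ 435.1 -290.1   70.1] [56.4 56.7  8.1]
```

View pics/w14.png

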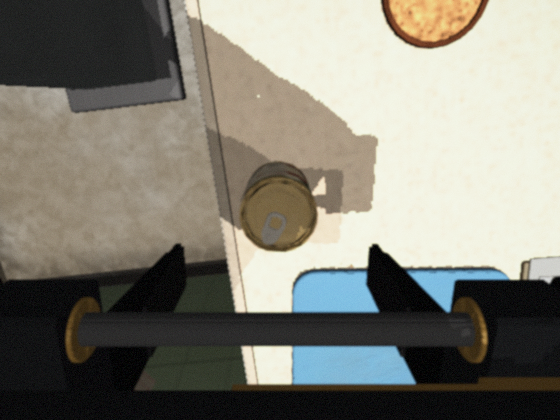

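The tin's lid (279,212) is centred between the fingers, so I'll descend and grip.

{"name": "arm_command", "arguments": {
  "deltas": [
    {"dx":0.001,"dy":-0.002,"dz":-0.02,"yaw":0},
    {"dx":0,"dy":0,"dz":-0.03,"yaw":0},
    {"dx":0,"dy":0,"dz":-0.03,"yaw":0},
    {"dx":0,"dy":0,"dz":-0.025,"yaw":0},
    {"dx":0,"dy":0,"dz":-0.02,"yaw":0},
    {"dx":0,"dy":0,"dz":-0.01,"yaw":0},
    {"dx":0,"dy":0,"dz":-0.003,"yaw":0},
    {"dx":0,"dy":0,"dz":0,"yaw":0},
    {"dx":0,"dy":0,"dz":0,"yaw":0}
  ]
}}

```text
t: 26.2
eef_pos: [436.2, -290.0, 4.6]
tcp_rot: [3.14, 0.001, 1.456]
ft_force: [-0.9, 1.4, -0.1]
opening: 0.948
grip_force: 0.0
```

{"name": "arm_command", "arguments": {
  "deltas": [
    {"dx":0,"dy":0,"dz":0,"yaw":0},
    {"dx":0,"dy":0,"dz":0,"yaw":0},
    {"dx":0,"dy":0,"dz":0,"yaw":0},
    {"dx":0,"dy":0,"dz":0,"yaw":0},
    {"dx":0,"dy":0,"dz":0,"yaw":0},
    {"dx":0,"dy":0,"dz":0,"yaw":0},
    {"dx":0,"dy":0,"dz":0,"yaw":0}
  ],
  "gripper": 0.045
}}

```text
t: 26.9
eef_pos: [435.8, -289.9, 3.7]
tcp_rot: [3.141, 0.0, 1.455]
ft_force: [-0.7, 0.0, 2.9]
opening: 0.599
grip_force: 30.0
```

Gripped at 57 mm. Carry it to the large round tray at (576.7,-142).

{"name": "arm_command", "arguments": {
  "deltas": [
    {"dx":0,"dy":0,"dz":0.005,"yaw":0},
    {"dx":0,"dy":0,"dz":0.012,"yaw":0},
    {"dx":0,"dy":0,"dz":0.018,"yaw":0},
    {"dx":0.005,"dy":0.005,"dz":0,"yaw":0},
    {"dx":0.01,"dy":0.01,"dz":0,"yaw":0},
    {"dx":0.016,"dy":0.017,"dz":0,"yaw":0},
    {"dx":0.02,"dy":0.021,"dz":0,"yaw":0},
    {"dx":0.02,"dy":0.021,"dz":0,"yaw":0},
    {"dx":0.02,"dy":0.021,"dz":0,"yaw":0},
    {"dx":0.02,"dy":0.021,"dz":0,"yaw":0},
    {"dx":0.015,"dy":0.016,"dz":0,"yaw":0},
    {"dx":0.01,"dy":0.01,"dz":0,"yaw":0},
    {"dx":0.005,"dy":0.005,"dz":0,"yaw":0},
    {"dx":0,"dy":0,"dz":0,"yaw":0},
    {"dx":0,"dy":0,"dz":0,"yaw":0}
  ]
}}

```text
t: 28.4
eef_pos: [576.3, -143.2, 38.4]
tcp_rot: [-3.141, -0.0, 1.455]
ft_force: [-0.5, -0.0, -1.7]
opening: 0.6
grip_force: 30.0
```

```bash
python3 - <<'E'
from h import *
c=snap('wrist','w15.png'); W=cloud(c); s=state(); p=s['eef_pos'];print(p,s['ft_force'],s['t'])
q=W[(W[...,2]>100)&(W[...,2]<118)&(np.hypot(W[...,0]-577,W[...,1]+142)<34)]
print(len(q),((q.min(0)+q.max(0))/2).round(1),(q.max(0)-q.min(0)).round(1))
hsv=cv2.cvtColor(c['color'],cv2.COLOR_RGB2HSV); m=cv2.inRange(hsv,(5,70,20),(18,255,255))
for k in cv2.findContours(m,0,1)[0]:
    if cv2.contourArea(k)>300 and cv2.boundingRect(k)[1]<290: print(cv2.boundingRect(k),[ray(c,*t,5)[:2].round(0).tolist() for t in (k[k[:,0,1].argmin()][0],k[k[:,0,0].argmin()][0],k[k[:,0,0].argmax()][0])])
E
```

```text
[ 576.23844207 -143.43330656   38.56646791] [ 0.38819567 -1.01588136 -1.19906363] 28.45
13133 [ 577.5 -143.4  109. ] [66.3 56.9 18. ]
(207, 162, 135, 96) [[577.0, -102.0], [534.0, -131.0], [616.0, -149.0]]
(171, 0, 97, 50) [[536.0, -10.0], [536.0, -10.0], [586.0, -16.0]]
(0, 0, 49, 92) [[445.0, 1.0], [445.0, 1.0], [463.0, -27.0]]
```

The tin is centred over the tray (edges give about (576,-143)). Lower and release.

{"name": "arm_command", "arguments": {
  "deltas": [
    {"dx":0,"dy":0,"dz":-0.008,"yaw":0},
    {"dx":0,"dy":0,"dz":-0.01,"yaw":0},
    {"dx":0,"dy":0,"dz":-0.006,"yaw":0},
    {"dx":0,"dy":0,"dz":-0.004,"yaw":0},
    {"dx":0,"dy":0,"dz":-0.002,"yaw":0},
    {"dx":0,"dy":0,"dz":-0.001,"yaw":0},
    {"dx":0,"dy":0,"dz":0,"yaw":0},
    {"dx":0,"dy":0,"dz":0,"yaw":0}
  ]
}}

```text
t: 29.25
eef_pos: [576.9, -142.9, 7.9]
tcp_rot: [3.141, 0.0, 1.455]
ft_force: [-0.2, -0.3, -1.5]
opening: 0.598
grip_force: 30.0
```

{"name": "arm_command", "arguments": {
  "deltas": [
    {"dx":0,"dy":0,"dz":0,"yaw":0},
    {"dx":0,"dy":0,"dz":0,"yaw":0},
    {"dx":0,"dy":0,"dz":0,"yaw":0},
    {"dx":0,"dy":0,"dz":0,"yaw":0},
    {"dx":0,"dy":0,"dz":0,"yaw":0},
    {"dx":0,"dy":0,"dz":0.01,"yaw":0},
    {"dx":0,"dy":0,"dz":0.025,"yaw":0},
    {"dx":0,"dy":0,"dz":0.03,"yaw":0},
    {"dx":0,"dy":0,"dz":0.035,"yaw":0},
    {"dx":0,"dy":0,"dz":0.035,"yaw":0},
    {"dx":0,"dy":-0.03,"dz":0.02,"yaw":0},
    {"dx":0,"dy":-0.04,"dz":0,"yaw":0},
    {"dx":0,"dy":-0.04,"dz":0,"yaw":0},
    {"dx":0,"dy":-0.04,"dz":0,"yaw":0},
    {"dx":0,"dy":-0.02,"dz":0,"yaw":0},
    {"dx":0,"dy":0,"dz":0,"yaw":0},
    {"dx":0,"dy":0,"dz":0,"yaw":0}
  ],
  "gripper": 0.09
}}

```text
t: 30.95
eef_pos: [576.6, -312.3, 162.7]
tcp_rot: [-3.141, -0.001, 1.455]
ft_force: [0.2, 0.0, -0.5]
opening: 0.952
grip_force: 0.0
```

```bash
python3 - <<'E'
from h import *
s=state(); print(s['eef_pos'],s['t'])
c=snap('top','top1.png'); cv2.imwrite('pics/t1.png',cv2.resize(cv2.imread('pics/top1.png')[140:280,120:460],None,fx=2.3,fy=2.3))
c=snap('wrist'); W=cloud(c)
q=W[(W[...,2]>60)&(W[...,2]<85)&(np.hypot(W[...,0]-577,W[...,1]+142)<45)]
if len(q): print(len(q),((q.min(0)+q.max(0))/2).round(1),(q.max(0)-q.min(0)).round(1),np.median(q[:,2]))
E
```

```text
[ 576.5866681  -312.27080215  162.72498671] 30.95
207 [ 574.1 -168.8   68.7] [31.   6.4 17.3] 66.7136356284094
```

View pics/t1.png

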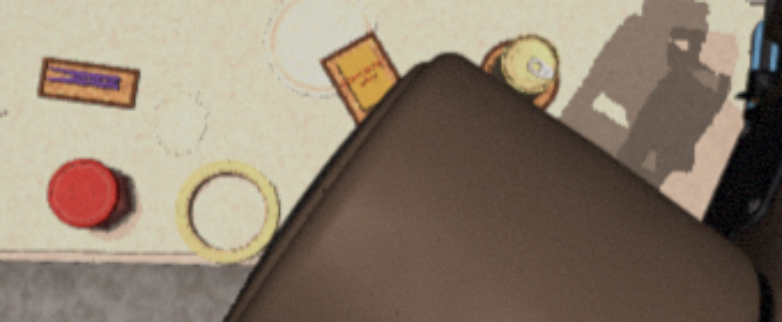

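The peg (90,80), matchbox (365,78) and tin (528,65) sit in their trays, and the jar and tape have not moved. The arm hides the dropper here, so I'll check it and the tin numerically from the scene camera.

```bash
python3 - <<'E'
from h import *
W=cloud(snap('scene'))
for n,x,y,r,zs in (('drop',435,-12.5,28,((45,62),(70,78),(85,110))),('tin',577,-142,40,((15,40),(40,60),(66,80))),('jar',445,272,45,((60,95),)),('tape',433,149,60,((15,32),))):
  for a,b in zs:
    q=W[(W[...,2]>a)&(W[...,2]<b)&(np.hypot(W[...,0]-x,W[...,1]-y)<r)]
    if len(q): print(n,a,len(q),((q.min(0)+q.max(0))/2).round(1),(q.max(0)-q.min(0)).round(1),q[:,2].max().round(1))
E
```

```text
drop 45 100 [434.7 -22.7  53.8] [32.9 19.5 16.4] 62.0
drop 70 35 [433.5 -17.8  74. ] [19.3 16.7  7.9] 78.0
drop 85 46 [433.9 -16.6  95.6] [10.6 12.2 20. ] 105.6
tin 15 252 [ 572.9 -151.6   27.5] [51.4 45.2 24.9] 40.0
tin 40 220 [ 573.1 -153.2   50. ] [51.  41.8 19.9] 59.9
tin 66 408 [ 577.2 -143.8   71.2] [58.7 57.  10.1] 76.2
jar 60 357 [443.9 267.6  74. ] [63.7 64.6 27.7] 87.8
tape 15 487 [433.5 144.9  21.4] [101.7 104.3  12.7] 27.7
```

Both are upright and centred (the low bands only see the near side). The job is ready to hand in.

```bash
python3 -c "
from h import *
print(job_done())"
```

```text
the job is handed in; nothing more can be done
None
```

All four oddments are in their own trays, with the bottle and tin upright and the tape roll and jar left in place; I handed the job in at about 31 s, and no verdict came back.

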